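Lay out cleaned lens groups for reassembly in reverse order

ROBOT

A 6-joint arm with a two-finger parallel gripper is mounted at the origin on the work surface. World frame = base frame: x ahead of the robot, y to its left, z up, the work surface at z = 0. Lengths are in m, angles in rad, forces in N, time in s.
With the tool pointing down it reaches from about 0.3 to 0.775 m from the base axis. Payload 14.6 kg.
Tool frame: the origin (TCP) lies at the very end of the fingers, on their centre line; the grasp point (between the pads) lies 19 mm behind it; z points along the fingers, y is the line along which they close (so a half turn about z gives the same grasp; the last joint's range is limited). The gripper opens to 85 mm and grips with 20 to 120 N. Pads are 22 mm wide; open, the fingers measure 114 mm over their backs; the gripper's body (76 mm by 85 mm) begins 54 mm behind the grasp point. The pads swing forward as they close: fully open they stand 13 mm farther back than shut.
Start: joints at [-1.304, 0.3, 1.521, -0, 1.321, -0.067], TCP at [0.18, -0.52, 0.231] pointing down, gripper open.
Joint ranges: [-3.03, 3.03], [-0.79, 2.21], [0.23, 2.52], [-1.04, 4.18], [0, 3.07], [-2.55, 2.55]. Speed limits (rad/s): [2.22, 2.22, 2.57, 3.14, 3.14, 3.14].

INTERFACE

Orientations are given as a 3x3 rotation matrix whose columns are the frame's x, y, z axes.
In Python, from rig import arm gives the robot as it stands.
- The arm moves only by the shell command python3 -m pendant 'ROWS' [FORCE]. ROWS is JSON, a list of rows, each a list of 7 numbers: the opening, from 0 (shut) to 1 (fully open), then the shift along the tool's x, y, z in m, then the turn, a rotation vector about the tool's x, y, z in degrees. In form: [[grip, dx, dy, dz, rx, ry, rz], ...]. A call has 1 to 12 rows; each row is the pose to reach, as a shift and turn from the pose commanded when the call began, along the tool's axes at that moment; what a row does not reach only later rows make up. A row lasts 1/8 s, in which the tool goes at most 62.5 mm and 10.7 degrees, less where a joint would pass 70% of its speed; a pose out of reach is approached as far as the arm can. A call with a gripper value outside its range is refused whole. The fingers move at their own pace and stop on an object; FORCE is the grip in N (left out, the last holds). Time passes only in rows, so rows that repeat a pose let the fingers close. It gives the time, the measured TCP pose, the force, the opening and the grip force at its end, in the units of the state.
- arm.get_state(): the state, without advancing time (a new reading comes with each control period).
- arm.snapshot(name): name is "side" or "top" or "wrist"; returns a dict with "color" (480x640x3 uint8, red, green, blue), "K" (3x3 intrinsics, pixels), "world_from_camera" (4x4, takes a point from camera to world coordinates). Camera axes: x right, y down, z forward; pixel columns grow to the right and rows downward; lengths in m; the calibration is good to about 2 mm. The wrist camera is an equidistant fisheye: a pixel r from the principal point sees the ray r / f radians off the axis. A picture is of the moment at which its call begins. There is no depth.
- arm.close_job(): hands the job in; it is judged then, once.
Trained networks look in a picture, given as the dict that the camera call returned (one of the last four; its "shot" number tells which), for a name from the list of things; names that differ only in an ending like _2 or _b are one class to them, and where a whole thing is asked for, a point or a joint stands for the part that bears it (a point fixed in the world has none). Each returns a list of dicts, best first, with "conf" (0 to 1); they miss things now and then, are a little off and sometimes report something else, mostly with a low value. They report only what shows in the picture. A call takes as long as a camera call. They do not tell look-alikes from the thing itself.
- arm.silhouettes(picture, target): "pixels" (480x640 bool, what is visible of it) and "extent" ([left, top, width, height] in pixels, round what is visible of it).
The state is a dict: "clock": time; "joint_pos": joint angles; "qvel": joint speeds; "joint_torque": joint torques, N m; "eef_pos": TCP position; "tcp_rot": TCP orientation; "wrist_force": force on the tool from outside, world axes, zero at the start; "ft_torque": the same for the moment, N m; "opening": opening from 0.0 (shut) to 1.0 (fully open); "finger_force": force on a finger pad.
Only numpy, scipy, OpenCV 4.12 (cv2) and the standard library are available. Lean on these libraries where they do the work, as an engineer would, in place of code of your own. Each camera call takes 0.05 s, during which the arm holds its last target. There are 200 camera calls.

TASK

The four cleaned lens groups stand on the drying rack in the order in which they came out of the lens, the first one out at the rack's red end. Lay them out for reassembly in the white tray, upright with one in each compartment, in the reverse order: the last one out goes in the compartment at the tray's red end, and so on along the row to the first one out in the compartment at the tray's white end. The row is the only record of the order, so carry each group straight from the rack to its own compartment, set it down gently and never put one on the bench or tip it over, and leave the bottle, the blower and the loupe where they are.

Things in the scene. Friction and masses are not known exactly. Their poses are not given: they have to be found in the camera images.
- group_black: lens group: black metal cell, 44 mm diameter, 30 mm tall, violet glass, silver band near its foot; about 0.1 kg. A plain upright cylinder to grip by its side wall. Origin: centre of its underside; z up through the glass. Starts somewhere in one of the rack's four places, any group in any place.
- group_brass: lens group: brass metal cell, 40 mm diameter, 34 mm tall, amber glass, black band near its foot; about 0.1 kg. A plain upright cylinder to grip by its side wall. Origin: centre of its underside; z up through the glass. Starts somewhere in one of the rack's four places, any group in any place.
- group_silver: lens group: bare aluminium cell, 38 mm diameter, 32 mm tall, green glass, black band near its foot; about 0.1 kg. A plain upright cylinder to grip by its side wall. Origin: centre of its underside; z up through the glass. Starts somewhere in one of the rack's four places, any group in any place.
- group_grey: lens group: dark grey metal cell, 36 mm diameter, 36 mm tall, crimson glass, red band near its foot; about 0.1 kg. A plain upright cylinder to grip by its side wall. Origin: centre of its underside; z up through the glass. Starts somewhere in one of the rack's four places, any group in any place.
- rack: fixed steel drying rack, 300 long (y) x 76 wide (x) mm; origin: centre of its underside, on the bench. Groups stand on strips 30 mm above the bench in four places, centred at x = 0, y = -102, -34, 34, 102 mm, between thin guard bars (tops 37 mm high, 30 mm from the centre or more). End cheeks 44 mm tall: red at +y, black at -y. y points roughly to the robot's left.
- tray: fixed white tray, 312 long (y) x 72 wide (x) mm; origin: centre of its underside, on the bench. Four compartments centred at x = 0, y = -102, -34, 34, 102 mm, 64 x 64 mm inside; grey felt floor 8 mm and walls 17 mm above the bench. End tabs 14 mm tall: red at +y, white at -y. y points roughly to the robot's left. It lies beside the rack, about 0.17 m off, nearer to or farther from the robot.
- bottle: bystander: loose white plastic bottle with a yellow cap, 48 mm diameter, 135 mm tall, upright, stands just beyond the rack's red end; origin: centre of its underside
- blower: bystander: loose black rubber dust blower standing on three fins, red nozzle up, 64 mm wide, 156 mm tall; origin: centre of its underside
- loupe: bystander: loose black eye loupe, 38 mm diameter, 34 mm tall, stands just beyond the tray's white end; origin: centre of its underside
There are look-alikes about, which are no part of the job. Several things have the shape of the group_silver; the one meant has the colours described above.

How it is judged:
At the end, for the whole second after the job is handed in: Each tray compartment holds one lens group, glass up (within 0.12 rad), underside within 4 mm of the felt floor, axis within 15 mm of the compartment's centre along x and y (anywhere it fits), released and at rest; the row is the reverse of the rack's, counted from the red ends ((y of group_black in the frame of tray between -0.117 and -0.087 m or y of group_brass in the frame of tray between -0.117 and -0.087 m or y of group_silver in the frame of tray between -0.117 and -0.087 m or y of group_grey in the frame of tray between -0.117 and -0.087 m) and (y of group_black in the frame of tray between -0.049 and -0.019 m or y of group_brass in the frame of tray between -0.049 and -0.019 m or y of group_silver in the frame of tray between -0.049 and -0.019 m or y of group_grey in the frame of tray between -0.049 and -0.019 m) and (y of group_black in the frame of tray between 0.019 and 0.049 m or y of group_brass in the frame of tray between 0.019 and 0.049 m or y of group_silver in the frame of tray between 0.019 and 0.049 m or y of group_grey in the frame of tray between 0.019 and 0.049 m) and (y of group_black in the frame of tray between 0.087 and 0.117 m or y of group_brass in the frame of tray between 0.087 and 0.117 m or y of group_silver in the frame of tray between 0.087 and 0.117 m or y of group_grey in the frame of tray between 0.087 and 0.117 m) and x of group_black in the frame of tray between -0.015 and 0.015 m and x of group_brass in the frame of tray between -0.015 and 0.015 m and x of group_silver in the frame of tray between -0.015 and 0.015 m and x of group_grey in the frame of tray between -0.015 and 0.015 m and z of group_black in the frame of tray between 0.004 and 0.012 m and z of group_brass in the frame of tray between 0.004 and 0.012 m and z of group_silver in the frame of tray between 0.004 and 0.012 m and z of group_grey in the frame of tray between 0.004 and 0.012 m and angle between each of group_black, group_brass, group_silver, group_grey's own z axis and vertical below 0.12 rad and linear speed of each of group_black, group_brass, group_silver, group_grey below 0.02 m/s and contact force between each of group_black, group_brass, group_silver, group_grey and the fingers below 0.05 N); the robot touches nothing.
It fails at once if wrong order: a group is set in a tray compartment while the group that belongs there is still in its place on the rack (rack place at y belongs to tray compartment at -y) ((((contact force between group_black and tray above 0.02 N and y of group_black in the frame of tray between 0.082 and 0.122 m) or (contact force between group_brass and tray above 0.02 N and y of group_brass in the frame of tray between 0.082 and 0.122 m) or (contact force between group_silver and tray above 0.02 N and y of group_silver in the frame of tray between 0.082 and 0.122 m) or (contact force between group_grey and tray above 0.02 N and y of group_grey in the frame of tray between 0.082 and 0.122 m)) and ((contact force between group_black and rack above 0.02 N and y of group_black in the frame of rack between -0.122 and -0.082 m) or (contact force between group_brass and rack above 0.02 N and y of group_brass in the frame of rack between -0.122 and -0.082 m) or (contact force between group_silver and rack above 0.02 N and y of group_silver in the frame of rack between -0.122 and -0.082 m) or (contact force between group_grey and rack above 0.02 N and y of group_grey in the frame of rack between -0.122 and -0.082 m))) or (((contact force between group_black and tray above 0.02 N and y of group_black in the frame of tray between 0.014 and 0.054 m) or (contact force between group_brass and tray above 0.02 N and y of group_brass in the frame of tray between 0.014 and 0.054 m) or (contact force between group_silver and tray above 0.02 N and y of group_silver in the frame of tray between 0.014 and 0.054 m) or (contact force between group_grey and tray above 0.02 N and y of group_grey in the frame of tray between 0.014 and 0.054 m)) and ((contact force between group_black and rack above 0.02 N and y of group_black in the frame of rack between -0.054 and -0.014 m) or (contact force between group_brass and rack above 0.02 N and y of group_brass in the frame of rack between -0.054 and -0.014 m) or (contact force between group_silver and rack above 0.02 N and y of group_silver in the frame of rack between -0.054 and -0.014 m) or (contact force between group_grey and rack above 0.02 N and y of group_grey in the frame of rack between -0.054 and -0.014 m))) or (((contact force between group_black and tray above 0.02 N and y of group_black in the frame of tray between -0.054 and -0.014 m) or (contact force between group_brass and tray above 0.02 N and y of group_brass in the frame of tray between -0.054 and -0.014 m) or (contact force between group_silver and tray above 0.02 N and y of group_silver in the frame of tray between -0.054 and -0.014 m) or (contact force between group_grey and tray above 0.02 N and y of group_grey in the frame of tray between -0.054 and -0.014 m)) and ((contact force between group_black and rack above 0.02 N and y of group_black in the frame of rack between 0.014 and 0.054 m) or (contact force between group_brass and rack above 0.02 N and y of group_brass in the frame of rack between 0.014 and 0.054 m) or (contact force between group_silver and rack above 0.02 N and y of group_silver in the frame of rack between 0.014 and 0.054 m) or (contact force between group_grey and rack above 0.02 N and y of group_grey in the frame of rack between 0.014 and 0.054 m))) or (((contact force between group_black and tray above 0.02 N and y of group_black in the frame of tray between -0.122 and -0.082 m) or (contact force between group_brass and tray above 0.02 N and y of group_brass in the frame of tray between -0.122 and -0.082 m) or (contact force between group_silver and tray above 0.02 N and y of group_silver in the frame of tray between -0.122 and -0.082 m) or (contact force between group_grey and tray above 0.02 N and y of group_grey in the frame of tray between -0.122 and -0.082 m)) and ((contact force between group_black and rack above 0.02 N and y of group_black in the frame of rack between 0.082 and 0.122 m) or (contact force between group_brass and rack above 0.02 N and y of group_brass in the frame of rack between 0.082 and 0.122 m) or (contact force between group_silver and rack above 0.02 N and y of group_silver in the frame of rack between 0.082 and 0.122 m) or (contact force between group_grey and rack above 0.02 N and y of group_grey in the frame of rack between 0.082 and 0.122 m)))).
It fails at once if a cleaned lens group is put down on the bench (height (world z) of any of group_black, group_brass, group_silver, group_grey below 0.003 m).
It fails at once if a lens group is tipped over (tilted more than 0.8 rad) (angle between any of group_black, group_brass, group_silver, group_grey's own z axis and vertical above 0.8 rad).
It fails at once if a lens group is dropped: it falls faster than 0.65 m/s with nothing holding it (a fall of about 20 mm) ((contact force between group_black and the fingers below 0.02 N and linear speed of group_black above 0.65 m/s) or (contact force between group_brass and the fingers below 0.02 N and linear speed of group_brass above 0.65 m/s) or (contact force between group_silver and the fingers below 0.02 N and linear speed of group_silver above 0.65 m/s) or (contact force between group_grey and the fingers below 0.02 N and linear speed of group_grey above 0.65 m/s)).
It fails at once if the bottle, blower or loupe is moved by more than 25 mm (distance of any of bottle, blower, loupe from where it was at the start of the episode above 0.025 m).
It also fails if it takes over 88 s, if anything falls off the work surface, if the arm or the gripper's body presses on something with over 40 N, if the wrist force passes 120 N, or if a joint passes its speed limit or range.

## Working session

There is one attempt and no reset: what is moved stays moved. The work goes in short steps, Python scripts to look and compute and a shell command to move; the robot and the scene stay as the last step left them, time stands still between calls to the robot, and variables do not carry over. Pictures are saved under pics/ and viewed, at most 14 in all, crops included, and the job is handed in when it is done.

```bash
mkdir -p pics; ls; python3 - <<'E'
from rig import arm
import cv2,numpy as np
for n in ["top","side"]:
    p=arm.snapshot(n); cv2.imwrite(f"pics/{n}0.png",p["color"][:,:,::-1])
    print(n,p["K"].tolist(),np.round(p["world_from_camera"],3).tolist())
    for t in ["rack","tray","group_black","group_brass","group_silver","group_grey","bottle","blower","loupe"]:
        print(t,[(round(d["conf"],2),d["extent"]) for d in arm.silhouettes(p,t)])
print(arm.get_state())
E
```

```text
pics
top [[526.967465899401, 0.0, 320.7561717330242], [0.0, 526.967465899401, 229.9640594211298], [0.0, 0.0, 1.0]] [[-0.021, -0.991, 0.131, 0.467], [-1.0, 0.02, -0.006, -0.062], [0.003, -0.131, -0.991, 0.962], [0.0, 0.0, 0.0, 1.0]]
rack [(0.67, [226.1, 177.0, 171.1, 48.0])]
tray [(0.73, [169.0, 275.4, 177.1, 41.3])]
group_black [(0.81, [354.2, 184.4, 26.2, 29.0])]
group_brass [(0.74, [244.2, 191.4, 23.4, 26.1])]
group_silver [(0.83, [321.9, 186.3, 19.3, 24.2]), (0.7, [227.9, 177.3, 171.3, 49.5]), (0.59, [301.8, 140.2, 20.9, 22.4])]
group_grey [(0.96, [284.3, 186.9, 20.2, 21.2])]
bottle [(0.85, [176.5, 195.3, 39.0, 36.7])]
blower [(0.84, [465.0, 199.5, 44.4, 36.9])]
loupe [(0.53, [352.4, 294.1, 19.8, 22.7])]
side [[492.31073540233945, 0.0, 317.24074229239403], [0.0, 492.31073540233945, 241.36545632422263], [0.0, 0.0, 1.0]] [[0.93, -0.24, 0.28, 0.352], [-0.369, -0.599, 0.711, -0.644], [-0.003, -0.764, -0.646, 0.559], [0.0, 0.0, 0.0, 1.0]]
rack [(0.83, [295.6, 178.9, 114.6, 133.0])]
tray [(0.64, [204.7, 177.1, 80.7, 121.2]), (0.3, [296.5, 177.9, 113.8, 133.6])]
group_black [(0.66, [361.
[... 451 characters left out ...]
  1.32072616e+00, -6.65691801e-02]), 'qvel': array([ 0.0019966 , -0.00215647,  0.00047545,  0.00210633, -0.00095749,
       -0.0002393 ]), 'joint_torque': array([ 2.01804510e-04, -5.43361294e+01, -3.61982489e+01,  9.65703634e-06,
        5.98682946e-04, -1.59920171e-05]), 'eef_pos': array([ 0.18018058, -0.51962284,  0.23127495]), 'tcp_rot': array([[ 9.44818964e-01,  3.27592924e-01, -1.88400713e-05],
       [ 3.27592925e-01, -9.44818963e-01,  4.52959702e-05],
       [-2.96181727e-06, -4.89683658e-05, -9.99999999e-01]]), 'wrist_force': array([-0.72817524, -0.36367948,  0.33823362]), 'ft_torque': array([ 0.00196562, -0.04039037,  0.03089692]), 'finger_force': 0.0, 'opening': 1.0040609891329373}
```

```bash
python3 - <<'E'
import cv2
a=cv2.imread("pics/top0.png")[125:345,155:525]
cv2.imwrite("pics/top0c.png",cv2.resize(a,None,fx=2.16,fy=2.16,interpolation=cv2.INTER_CUBIC))
b=cv2.imread("pics/side0.png")[110:350,190:510]
cv2.imwrite("pics/side0c.png",cv2.resize(b,None,fx=2.5,fy=2.5,interpolation=cv2.INTER_CUBIC))
E
```

```text
(no output)
```

View pics/top0c.png

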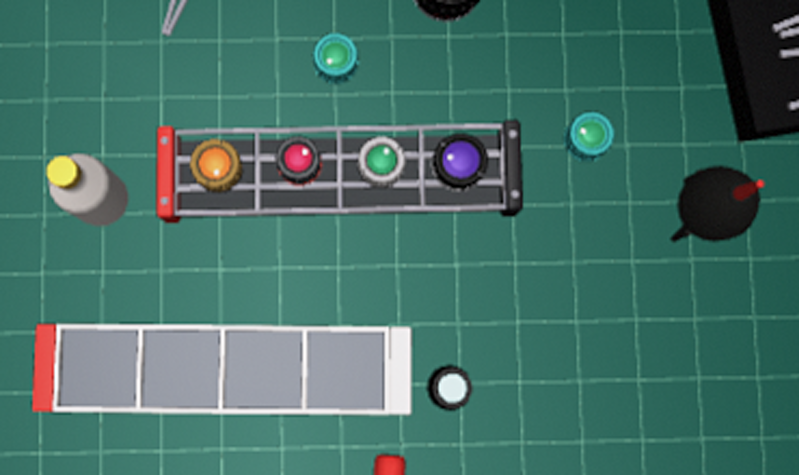

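View pics/side0c.png

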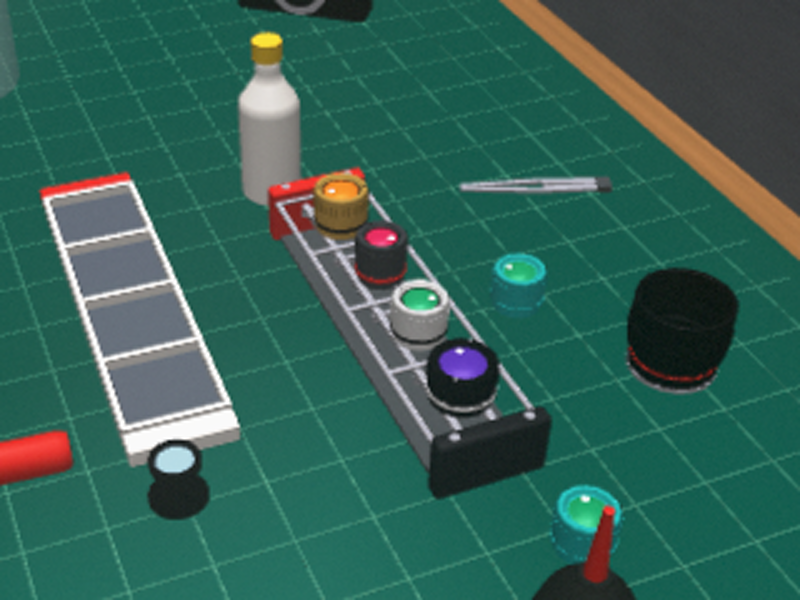

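The top crop (scale 2.16, offset 155,125) shows the rack row from the red end as brass (full-image pixel 254,201), grey (293,198), silver (331,199) and black (368,199). The tray is nearer the robot, with its red end on the left.

The silver-shaped candidates in the top picture are at (331,199) in the rack, and (310,151) and (428,187) on the bench. The last two are teal, so the bare aluminium one in the rack is the one meant. The side crop confirms this.

Next I measure positions from the two views.

```bash
cat > h.py <<'E'
from rig import arm
import cv2,numpy as np
from scipy.spatial.transform import Rotation as R
def P(p): return p["K"]@np.linalg.inv(p["world_from_camera"])[:3]
def tri(pa,a,pb,b):
    X=cv2.triangulatePoints(P(pa),P(pb),np.array(a,float).reshape(2,1),np.array(b,float).reshape(2,1)); return (X[:3]/X[3])[:,0]
def proj(p,X):
    q=P(p)@np.append(X,1); return q[:2]/q[2]
def delta(xyz,yaw):
    "shift (mm) and turn (deg) in the current tool axes to TCP xyz, tool x at world yaw (deg), tool down"
    s=arm.get_state(); M=s["tcp_rot"]
    T=R.from_euler('z',yaw,degrees=True).as_matrix()@np.diag([1.,-1,-1])
    return np.round(M.T@(np.array(xyz)-s["eef_pos"])*1000,1), np.round(R.from_matrix(M.T@T).as_rotvec(degrees=True),1)
E
python3 - <<'E'
from h import *
ps={n:arm.snapshot(n) for n in("top","side")}
hsv={n:cv2.cvtColor(p["color"],cv2.COLOR_RGB2HSV) for n,p in ps.items()}
ext={}
for g in["brass","grey","silver","black"]:
    c={}
    for n,p in ps.items():
        ds=arm.silhouettes(p,"group_"+g)
        if g=="silver": # the one lying in the rack
            tgt=np.array([331,198]) if n=="top" else np.array([358,233])
            ds=sorted([d for d in ds if d["extent"][2]<60] or ds,key=lambda d:np.hypot(*(np.array(d["extent"][:2])+np.array(d["extent"][2:])/2-tgt)))
        seed=np.array({"brass":{"top":(254,200),"side":(326,187)},"grey":{"top":(293,198),"side":(343,205)},"silver":{"top":(331,199),"side":(358,229)},"black":{"top":(368,199),"side":(375,255)}}[g][n])
        H=hsv[n]; y,x=np.mgrid[:480,:640]; near=np.hypot(x-seed[0],y-seed[1])<11
        h,s,v=[H[...,i].astype(int) for i in range(3)]
        hue={"brass":(h>8)&(h<22)&(s>190)&(v>180),"grey":((h>165)|(h<4))&(s>130)&(v>110),"silver":(h>55)&(h<85)&(s>110)&(v>90),"black":(h>118)&(h<150)&(s>90)&(v>90)}[g]
        k,lab,st,cen=cv2.connectedComponentsWithStats((hue&near).astype(np.uint8))
        i=1+np.argmax(st[1:,4]); c[n]=cen[i]; print(g,n,cen[i].round(1),st[i,4],ds[0]["extent"] if ds else None)
    print(g,tri(ps["top"],c["top"],ps["side"],c["side"]).round(4))
for t in["rack","tray"]:
    Q={}
    for n,p in ps.items():
        m=arm.silhouettes(p,t)[0]["pixels"].astype(np.uint8)
        cs=max(cv2.findContours(m,0,2)[0],key=cv2.contourArea)
        hull=cv2.convexHull(cs); q=cv2.approxPolyN(hull,4)[0] if hasattr(cv2,"approxPolyN") else cv2.boxPoints(cv2.minAreaRect(cs))
        Q[n]=q; print(t,n,np.round(q).tolist())
E
```

```text
brass top [258.7 196.9] 10 [242.9, 190.4, 23.9, 25.9]
brass side [326.5 185.2] 62 [312.8, 176.9, 19.6, 26.3]
brass [0.6429 0.04   0.0637]
grey top [292.4 198. ] 121 [283.7, 185.5, 19.0, 25.1]
grey side [341.8 204.4] 70 [333.6, 198.4, 17.3, 29.2]
grey [ 0.6435 -0.0189  0.0598]
silver top [331.1 198.9] 128 [319.0, 185.8, 25.7, 23.3]
silver side [357.3 229.2] 94 [346.4, 222.1, 22.7, 28.4]
silver [ 0.6413 -0.0863  0.056 ]
black top [368.2 198.6] 224 [355.4, 186.8, 25.6, 29.4]
black side [374.9 255.1] 194 [360.1, 247.5, 27.3, 28.7]
black [ 0.6408 -0.1514  0.0536]
rack top [[399, 224], [226, 228], [226, 183], [395, 180]]
rack side [[424, 291], [365, 310], [288, 186], [315, 181]]
tray top [[344, 275], [344, 316], [170, 315], [171, 275]]
tray side [[291, 286], [241, 297], [203, 184], [241, 178]]
```

```bash
python3 - <<'E'
from h import *
ps={n:arm.snapshot(n) for n in("top","side")}
C={}
for n,p in ps.items():
    m=arm.silhouettes(p,"tray")[0]["pixels"].astype(np.uint8)
    m=cv2.fillConvexPoly(np.zeros((480,640),np.uint8),cv2.convexHull(max(cv2.findContours(m,0,2)[0],key=cv2.contourArea)),1)
    hsv=cv2.cvtColor(p["color"],cv2.COLOR_RGB2HSV)
    g=((hsv[...,1]<60)&(hsv[...,2]<(185 if n=="top" else 140))&(m>0)).astype(np.uint8)
    g=cv2.erode(g,np.ones((3,3)))
    k,l,st,c=cv2.connectedComponentsWithStats(g)
    o=[i for i in range(1,k) if st[i,4]>100]; o.sort(key=lambda i:c[i][0] if n=="top" else c[i][1])
    C[n]=[c[i] for i in o]; print(n,[(c[i].round(1).tolist(),st[i].tolist()) for i in o])
    # brass glass
    s=(254,200) if n=="top" else (326,187)
    y,x=np.mgrid[:480,:640]; h,sa,v=[hsv[...,i].astype(int) for i in range(3)]
    q=(np.hypot(x-s[0],y-s[1])<9)&(h>5)&(h<18)&(sa>150)&(v>200); print("brass",n,x[q].mean(),y[q].mean(),q.sum()); C["b"+n]=(x[q].mean(),y[q].mean())
def ray(p,uv,z):
    M=p["world_from_camera"]; d=M[:3,:3]@np.linalg.solve(p["K"],[*uv,1]); o=M[:3,3]; return (o+d*(z-o[2])/d[2]).round(4)
print("brass",tri(ps["top"],C["btop"],ps["side"],C["bside"]).round(4))
for a,b in zip(C["top"],C["side"]): print(tri(ps["top"],a,ps["side"],b).round(4),ray(ps["top"],a,.008))
for g,uv,z in[("brass",C["btop"],.064),("grey",(292.4,198),.066),("silver",(331.1,198.9),.062),("black",(368.2,198.6),.060)]: print(g,ray(ps["top"],uv,z))
# rack ends: red and black cheek tops via top silhouettes
for uv in[(399,224),(226,228),(226,183),(395,180)]: print("rack",ray(ps["top"],uv,.04))
for uv in[(344,275),(344,316),(170,315),(171,275)]: print("tray",ray(ps["top"],uv,.014))
E
```

```text
top [([199.8, 294.9], [183, 278, 35, 35, 1148]), ([238.0, 295.5], [221, 279, 35, 34, 1157]), ([276.2, 295.7], [259, 279, 35, 34, 1156]), ([314.5, 296.0], [298, 279, 34, 35, 1128])]
brass top 253.66666666666666 199.47863247863248 117
side [([228.6, 195.9], [212, 187, 34, 19, 401]), ([236.3, 216.0], [219, 206, 36, 21, 481]), ([245.1, 238.3], [226, 227, 39, 24, 596]), ([254.8, 263.4], [235, 250, 41, 28, 736])]
brass side 326.4 185.31428571428572 70
brass [0.6426 0.0487 0.0574]
[0.4801 0.1518 0.0095] [0.48   0.1522 0.008 ]
[0.4777 0.0835 0.0094] [0.4775 0.0837 0.008 ]
[0.4758 0.0149 0.0096] [0.4758 0.0151 0.008 ]
[ 0.4737 -0.0537  0.0097] [ 0.4738 -0.0537  0.008 ]
brass [0.6413 0.0479 0.064 ]
grey [ 0.6422 -0.0192  0.066 ]
silver [ 0.64   -0.0862  0.062 ]
black [ 0.6396 -0.1508  0.06  ]
rack [ 0.5967 -0.2058  0.04  ]
rack [0.5958 0.0999 0.04  ]
rack [0.6769 0.1001 0.04  ]
rack [ 0.6763 -0.2019  0.04  ]
tray [ 0.51   -0.1074  0.014 ]
tray [ 0.4374 -0.1054  0.014 ]
tray [0.4456 0.2033 0.014 ]
tray [0.5164 0.2027 0.014 ]
```

```bash
python3 -c "
from h import *
print(delta([.640,-.151,.150],89.5))"
```

```text
(array([ 555.2, -197.7,   81.3]), array([ -0. ,  -0. , -70.4]))
```

```bash
python3 -m pendant '[[1,0.05,-0.018,0,0,0,-7],[1,0.1,-0.036,0,0,0,-14],[1,0.15,-0.054,0,0,0,-21],[1,0.2,-0.072,0,0,0,-28],[1,0.25,-0.09,0,0,0,-35],[1,0.3,-0.108,0,0,0,-42],[1,0.35,-0.126,0,0,0,-49],[1,0.4,-0.144,0,0,0,-56],[1,0.45,-0.162,0.01,0,0,-63],[1,0.5,-0.18,0.03,0,0,-70.4],[1,0.555,-0.198,0.055,0,0,-70.4],[1,0.555,-0.198,0.081,0,0,-70.4]]'; python3 - <<'E'
from h import *
print(delta([.640,-.151,.150],89.5))
p=arm.snapshot("wrist"); cv2.imwrite("pics/w1.png",p["color"][:,:,::-1]); print(p["K"],p["world_from_camera"].round(3))
for t in["group_black","group_silver","rack"]: print(t,[(round(d["conf"],2),d["extent"]) for d in arm.silhouettes(p,t)])
E
```

```text
clock: 3.4
eef_pos: [0.6416, -0.1479, 0.1487]
tcp_rot: [[0.005, 1.0, -0.0], [1.0, -0.005, 0.0], [0.0, -0.0, -1.0]]
wrist_force: [0.5, -0.3, -0.4]
opening: 1.004
finger_force: 0.0
(array([-3.1, -1.6, -1.3]), array([-0. , -0. ,  0.2]))
[[371.64829954   0.         320.79032937]
 [  0.         371.64829954 242.24884657]
 [  0.           0.           1.        ]] [[ 1.    -0.005 -0.001  0.64 ]
 [-0.005 -0.948 -0.319 -0.066]
 [ 0.001  0.319 -0.948  0.29 ]
 [ 0.     0.     0.     1.   ]]
group_black [(0.73, [285.0, 216.4, 69.6, 64.7])]
group_silver [(0.95, [287.5, 125.9, 60.4, 61.8]), (0.95, [419.3, 80.0, 58.2, 52.2]), (0.55, [329.8, 327.5, 40.0, 52.2])]
rack [(0.86, [258.6, 0.1, 109.3, 311.1])]
```

View pics/w1.png

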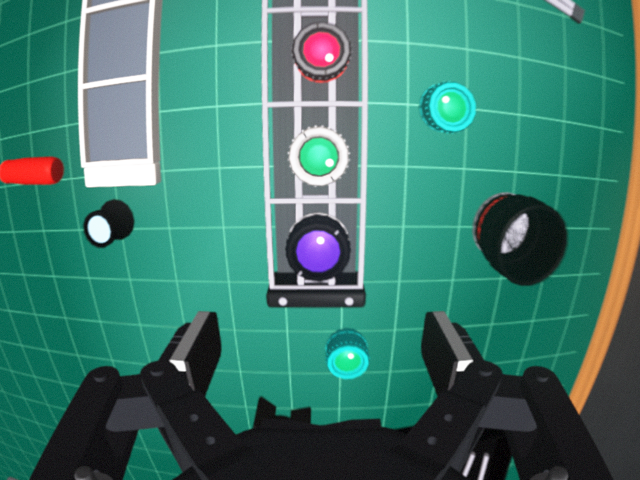

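The wrist view shows black glass at (319,250), silver at (319,156) and grey at (322,48), with the fingers open on either side of the row. I'll check the positions from this second place.

```bash
cat >> h.py <<'E'
def wray(p,uv):
    "world origin and direction for an equidistant fisheye pixel"
    K=p["K"]; a=(np.array(uv)-K[:2,2])/K[0,0]; r=np.hypot(*a); M=p["world_from_camera"]
    return M[:3,3], M[:3,:3]@np.append(a/max(r,1e-9)*np.sin(r),np.cos(r))
def pray(p,uv):
    M=p["world_from_camera"]; d=M[:3,:3]@np.linalg.solve(p["K"],[*uv,1]); return M[:3,3], d/np.linalg.norm(d)
def meet(rays):
    A=[np.eye(3)-np.outer(d,d) for o,d in rays]
    return np.linalg.solve(sum(A),sum(a@o for a,(o,d) in zip(A,rays)))
E
python3 - <<'E'
from h import *
w=arm.snapshot("wrist");t=arm.snapshot("top");s=arm.snapshot("side")
G={"black":((319,250),(368.2,198.6),(374.9,255.1)),"silver":((319,156),(331.1,198.9),(357.3,229.2)),"grey":((322,48),(292.4,198),(341.8,204.4))}
for g,(a,b,c) in G.items(): print(g,meet([wray(w,a),pray(t,b),pray(s,c)]).round(4),meet([wray(w,a),pray(s,c)]).round(4))
# rack bar crossings: wrist rail pair at row 205, z=.037
for uv in[(267,200),(365,200),(265,104),(366,104)]:
    o,d=wray(w,uv); print("rail",(o+d*(.037-o[2])/d[2]).round(4))
print(delta([.640,-.151,.150],89.5))
E
```

```text
black [ 0.6388 -0.1529  0.0563] [ 0.6378 -0.1543  0.0567]
silver [ 0.6392 -0.0887  0.059 ] [ 0.6381 -0.0908  0.0602]
grey [ 0.6417 -0.0209  0.0617] [ 0.6404 -0.0234  0.0638]
rail [ 0.6002 -0.123   0.037 ]
rail [ 0.6693 -0.1237  0.037 ]
rail [ 0.601  -0.0557  0.037 ]
rail [ 0.6693 -0.0566  0.037 ]
(array([0.4, 0.1, 2.1]), array([ 0.1,  0. , -0. ]))
```

```bash
python3 -m pendant '[[1,-0.001,0,0.03,0,0,0],[1,-0.001,0,0.065,0,0,0],[1,-0.001,0,0.09,0,0,0],[1,-0.001,0,0.104,0,0,0],[1,-0.001,0,0.108,0,0,0],[1,-0.001,0,0.108,0,0,0]]' 40; python3 - <<'E'
from h import *
print(delta([.639,-.152,.039],89.5))
p=arm.snapshot("side"); cv2.imwrite("pics/s1.png",cv2.resize(p["color"][200:320,290:450,::-1],None,fx=4.5,fy=4.5,interpolation=cv2.INTER_CUBIC))
E
```

```text
clock: 4.5
eef_pos: [0.6401, -0.1519, 0.0433]
tcp_rot: [[0.008, 1.0, 0.001], [1.0, -0.008, -0.0], [-0.0, 0.001, -1.0]]
wrist_force: [-0.1, -0.1, 0.2]
opening: 1.0
finger_force: 0.0
(array([-0.1, -1.1,  4.3]), array([0.1, 0. , 0. ]))
```

View pics/s1.png

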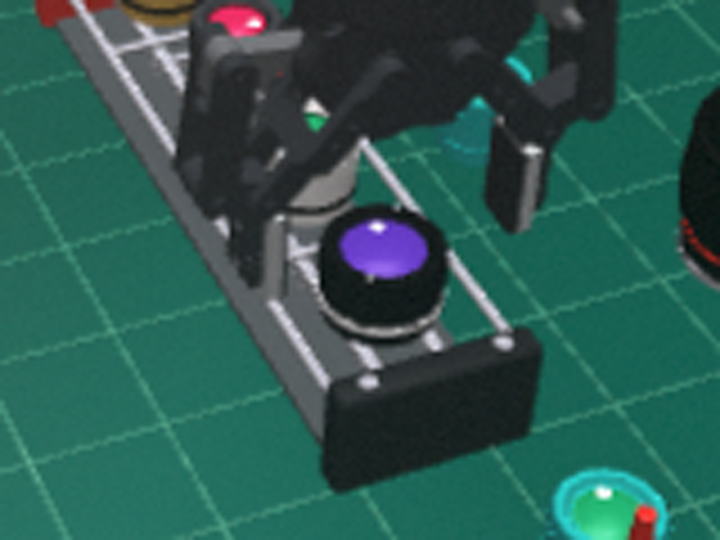

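The open fingers straddle the black group (glass at crop 385,248) with tips level at (265,290) and (520,225), so it is well centred. I go down slightly and close.

```bash
python3 -m pendant '[[1,0,0,0.005,0,0,0],[0.6,0,0,0.005,0,0,0],[0.4,0,0,0.005,0,0,0],[0.2,0,0,0.005,0,0,0],[0.2,0,0,0.005,0,0,0],[0.2,0,0,0.005,0,0,0]]' 40
```

```text
clock: 5.3
eef_pos: [0.6399, -0.1518, 0.0377]
tcp_rot: [[0.008, 1.0, 0.001], [1.0, -0.008, -0.0], [-0.0, 0.001, -1.0]]
wrist_force: [-0.6, 0.5, 4.7]
opening: 0.503
finger_force: 40.9
```

```bash
python3 -m pendant '[[0.2,0,0,-0.01,0,0,0],[0.2,0,0,-0.03,0,0,0],[0.2,0,0,-0.055,0,0,0],[0.2,0,0,-0.065,0,0,0],[0.2,0,0,-0.065,0,0,0]]'; python3 -c "
from h import *
print(delta([.480,.152,.077],88.3))
t=arm.snapshot('side'); cv2.imwrite('pics/s2.png',cv2.resize(t['color'][170:320,290:490,::-1],None,fx=4,fy=4))"
```

```text
clock: 5.92
eef_pos: [0.6399, -0.1518, 0.1032]
tcp_rot: [[0.008, 1.0, 0.001], [1.0, -0.008, -0.0], [-0.0, 0.001, -1.0]]
wrist_force: [-0.4, -0.7, -1.8]
opening: 0.502
finger_force: 40.8
(array([ 302.5, -162.5,   25.8]), array([0.1, 0. , 1.2]))
```

View pics/s2.png

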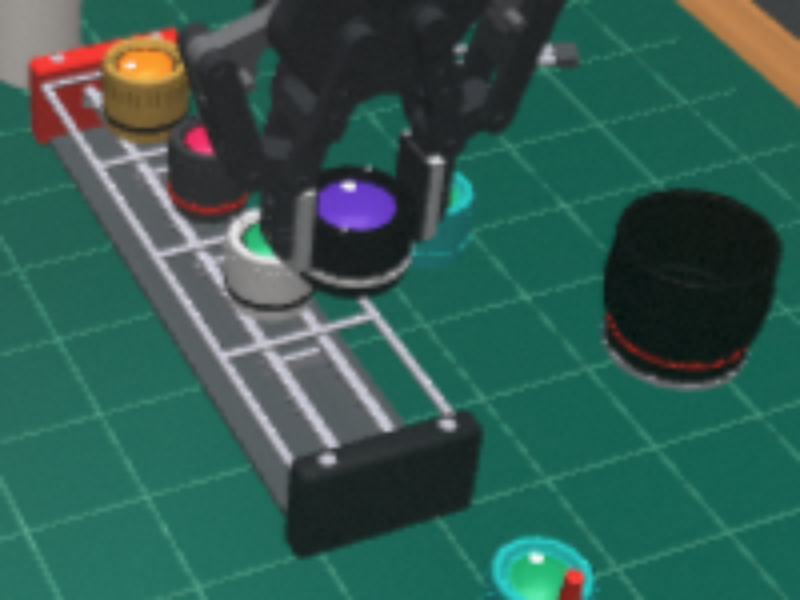

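The black group hangs upright between the fingers (crop 355,230), clear of the rack. I carry it to the red-end compartment.

```bash
python3 -m pendant '[[0.2,0.015,-0.008,0,0,0,0],[0.2,0.045,-0.024,0,0,0,0.2],[0.2,0.08,-0.043,0,0,0,0.4],[0.2,0.12,-0.065,0,0,0,0.6],[0.2,0.16,-0.086,0,0,0,0.8],[0.2,0.2,-0.107,0,0,0,1],[0.2,0.24,-0.129,0,0,0,1.2],[0.2,0.27,-0.145,0.01,0,0,1.2],[0.2,0.293,-0.157,0.03,0,0,1.2],[0.2,0.3025,-0.1625,0.045,0,0,1.2],[0.2,0.3025,-0.1625,0.055,0,0,1.2],[0.2,0.3025,-0.1625,0.055,0,0,1.2]]'; python3 -c "
from h import *
print(delta([.480,.152,.0165],88.3))
t=arm.snapshot('top'); cv2.imwrite('pics/t2.png',cv2.resize(t['color'][240:340,150:350,::-1],None,fx=4,fy=4))
t=arm.snapshot('side'); cv2.imwrite('pics/s3.png',cv2.resize(t['color'][150:300,190:390,::-1],None,fx=4,fy=4))"
```

```text
clock: 7.48
eef_pos: [0.4798, 0.1513, 0.0466]
tcp_rot: [[0.03, 1.0, -0.001], [1.0, -0.03, -0.0], [-0.0, -0.001, -1.0]]
wrist_force: [0.3, -0.3, -0.8]
opening: 0.495
finger_force: 40.8
(array([ 0.7,  0.2, 30.1]), array([-0.1,  0. , -0. ]))
```

View pics/s3.png

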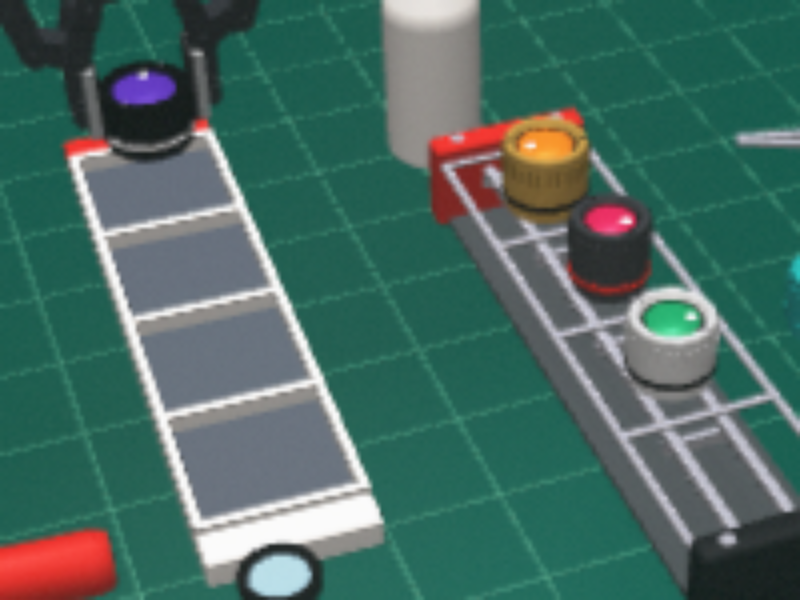

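Black sits upright over the red-end compartment (crop 145,110), centred across the tray. Next I lower and release it.

```bash
python3 -m pendant '[[0.2,0,0,0.01,0,0,0],[0.2,0,0,0.02,0,0,0],[0.2,0,0,0.026,0,0,0],[0.2,0,0,0.029,0,0,0],[0.2,0,0,0.0305,0,0,0],[0.2,0,0,0.0305,0,0,0]]'; python3 -c "
from h import *
print(delta([.480,.152,.0165],88.3))"
```

```text
clock: 8.32
eef_pos: [0.4797, 0.1521, 0.0169]
tcp_rot: [[0.029, 1.0, 0.0], [1.0, -0.029, 0.0], [0.0, 0.0, -1.0]]
wrist_force: [-0.1, 0.1, -1.4]
opening: 0.499
finger_force: 40.8
(array([-0.1,  0.3,  0.4]), array([ 0., -0.,  0.]))
```

```bash
python3 -m pendant '[[0.2,0,0,0.001,0,0,0],[0.2,0,0,0.0015,0,0,0],[0.6,0,0,0.001,0,0,0],[0.8,0,0,0,0,0,0],[1,0,0,0,0,0,0],[1,0,0,-0.02,0,0,0],[1,0,0,-0.06,0,0,0],[1,0,0,-0.11,0,0,0],[1,0,0,-0.125,0,0,0]]'; python3 -c "
from h import *
print(delta([.639,-.088,.140],89.5),delta([.639,-.088,.038],89.5))
t=arm.snapshot('side'); cv2.imwrite('pics/s4.png',cv2.resize(t['color'][150:300,190:390,::-1],None,fx=4,fy=4))"
```

```text
clock: 9.45
eef_pos: [0.4806, 0.1524, 0.1446]
tcp_rot: [[0.029, 1.0, 0.004], [1.0, -0.029, 0.001], [0.001, 0.004, -1.0]]
wrist_force: [-0.7, -0.1, -0.2]
opening: 1.001
finger_force: 0.0
(array([-235.6,  165.3,    5. ]), array([ 0.2, -0.1, -1.2])) (array([-235.8,  164.9,  107. ]), array([ 0.2, -0.1, -1.2]))
```

View pics/s4.png

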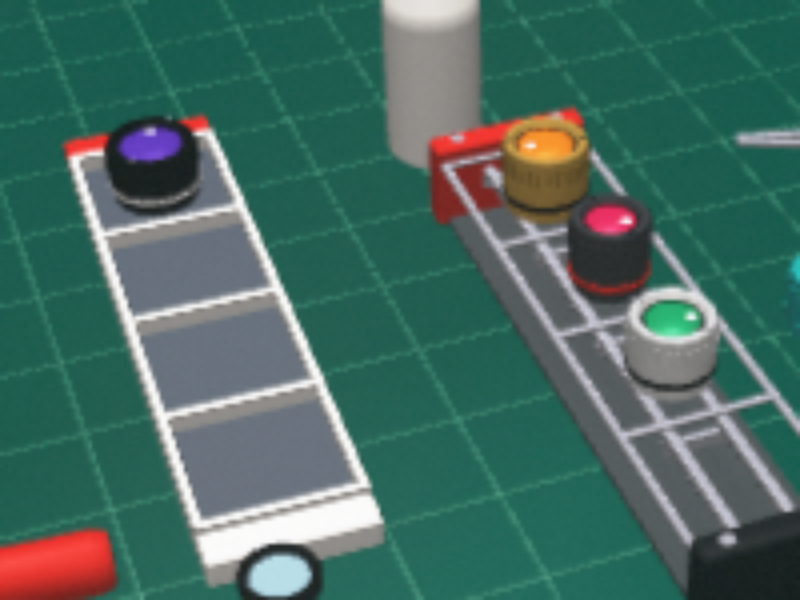

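Black stands upright in the red-end compartment (crop 152,165). Silver is next.

```bash
python3 -m pendant '[[1,-0.025,0.018,0,0,0,-0.3],[1,-0.07,0.049,0,0,0,-0.6],[1,-0.12,0.084,0,0,0,-1],[1,-0.165,0.115,0,0,0,-1.2],[1,-0.205,0.143,0,0,0,-1.2],[1,-0.228,0.159,0.005,0,0,-1.2],[1,-0.236,0.165,0.02,0,0,-1.2],[1,-0.236,0.165,0.05,0,0,-1.2],[1,-0.236,0.165,0.08,0,0,-1.2],[1,-0.236,0.165,0.095,0,0,-1.2],[1,-0.236,0.165,0.1,0,0,-1.2],[1,-0.236,0.165,0.1,0,0,-1.2]]'; python3 -c "
from h import *
print(delta([.639,-.088,.038],89.5))
t=arm.snapshot('side'); cv2.imwrite('pics/s5.png',cv2.resize(t['color'][180:300,310:470,::-1],None,fx=4,fy=4))"
```

```text
clock: 11.0
eef_pos: [0.6379, -0.0884, 0.0422]
tcp_rot: [[0.008, 1.0, 0.001], [1.0, -0.008, -0.0], [-0.0, 0.001, -1.0]]
wrist_force: [0.1, 0.4, 0.1]
opening: 0.998
finger_force: 0.0
(array([0.4, 1.1, 4.2]), array([0., 0., 0.]))
```

View pics/s5.png

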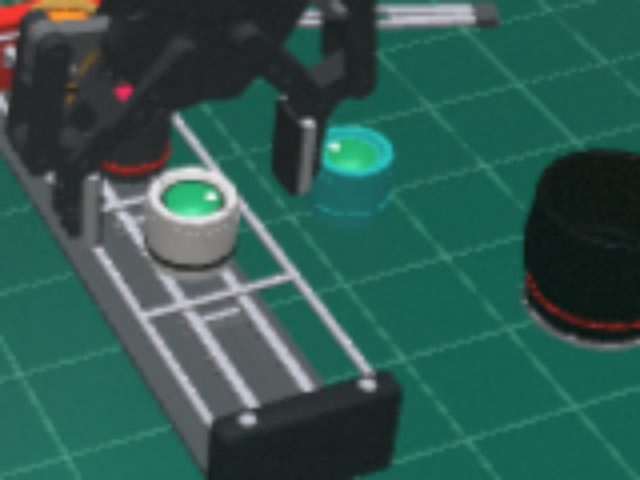

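The bare aluminium group stands centred between the finger tips (crop 192,217), and the teal look-alike is at (350,165). I close on the silver one.

```bash
python3 -m pendant '[[0.8,0,0.001,0.003,0,0,0],[0.5,0,0.001,0.003,0,0,0],[0.2,0,0.001,0.003,0,0,0],[0.15,0,0.001,0.003,0,0,0],[0.15,0,0.001,0.003,0,0,0],[0.15,0,0.001,0.003,0,0,0]]' 40; python3 -m pendant '[[0.15,0,0,-0.01,0,0,0],[0.15,0,0,-0.03,0,0,0],[0.15,0,0,-0.055,0,0,0],[0.15,0,0,-0.065,0,0,0],[0.15,0,0,-0.065,0,0,0]]'; python3 -c "
from h import *
print(delta([.4777,.0836,.05],88.3))"
```

```text
clock: 11.8
eef_pos: [0.639, -0.0887, 0.0393]
tcp_rot: [[0.008, 1.0, 0.001], [1.0, -0.008, -0.0], [-0.0, 0.001, -1.0]]
wrist_force: [-0.5, 0.6, 4.8]
opening: 0.431
finger_force: 40.1
clock: 12.42
eef_pos: [0.639, -0.0887, 0.1047]
tcp_rot: [[0.008, 1.0, 0.001], [1.0, -0.008, -0.0], [-0.0, 0.001, -1.0]]
wrist_force: [0.1, -0.1, -1.0]
opening: 0.427
finger_force: 40.1
(array([ 170.9, -162.8,   54.4]), array([0.1, 0. , 1.2]))
```

```bash
python3 -m pendant '[[0.15,0.012,-0.011,0,0,0,0],[0.15,0.035,-0.033,0,0,0,0.3],[0.15,0.065,-0.062,0,0,0,0.6],[0.15,0.095,-0.09,0,0,0,0.9],[0.15,0.125,-0.119,0,0,0,1.2],[0.15,0.15,-0.143,0.005,0,0,1.2],[0.15,0.165,-0.157,0.02,0,0,1.2],[0.15,0.171,-0.163,0.04,0,0,1.2],[0.15,0.171,-0.163,0.055,0,0,1.2],[0.15,0.171,-0.163,0.06,0,0,1.2],[0.15,0.171,-0.163,0.06,0,0,1.2]]'; python3 -c "
from h import *
print(delta([.4777,.0836,.018],88.3))
t=arm.snapshot('side'); cv2.imwrite('pics/s6.png',cv2.resize(t['color'][150:300,190:390,::-1],None,fx=4,fy=4))"
```

```text
clock: 13.8
eef_pos: [0.4773, 0.0834, 0.0436]
tcp_rot: [[0.03, 1.0, -0.001], [1.0, -0.03, -0.0], [-0.0, -0.001, -1.0]]
wrist_force: [0.4, 0.3, -1.3]
opening: 0.434
finger_force: 40.2
(array([ 0.2,  0.4, 25.6]), array([-0.,  0., -0.]))
```

View pics/s6.png

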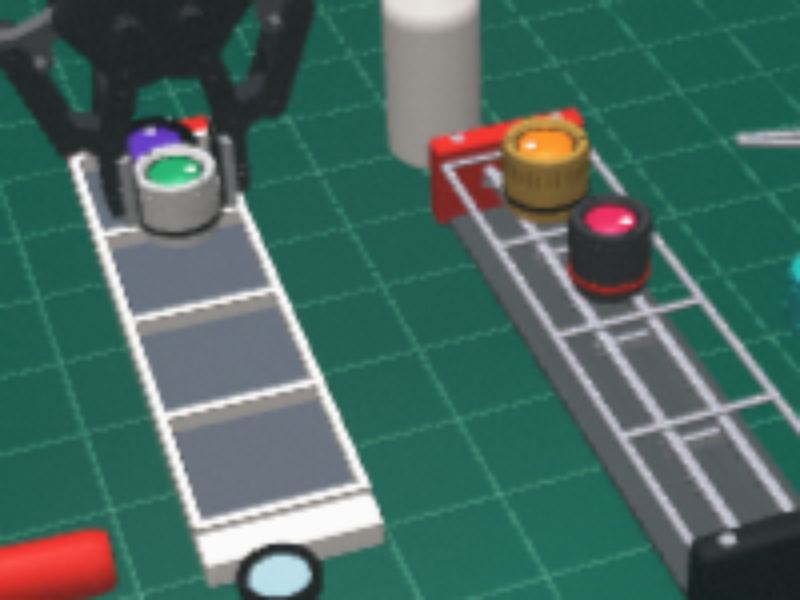

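Silver is upright over the second compartment (crop 178,195). I lower it, release and retreat.

```bash
python3 -m pendant '[[0.15,0,0,0.01,0,0,0],[0.15,0,0,0.018,0,0,0],[0.15,0,0,0.0225,0,0,0],[0.15,0,0,0.025,0,0,0],[0.15,0,0,0.0265,0,0,0],[0.15,0,0,0.0265,0,0,0]]';  python3 -m pendant '[[0.5,0,0,0,0,0,0],[0.8,0,0,-0.001,0,0,0],[1,0,0,-0.001,0,0,0],[1,0,0,-0.02,0,0,0],[1,0,0,-0.06,0,0,0],[1,0,0,-0.11,0,0,0],[1,0,0,-0.125,0,0,0]]';  python3 -c "
from h import *
print(delta([.641,-.021,.142],89.5),delta([.641,-.021,.042],89.5))
t=arm.snapshot('side'); cv2.imwrite('pics/s7.png',cv2.resize(t['color'][150:300,190:390,::-1],None,fx=4,fy=4))"
```

```text
clock: 14.6
eef_pos: [0.4772, 0.0838, 0.0174]
tcp_rot: [[0.029, 1.0, 0.0], [1.0, -0.029, 0.0], [0.0, 0.0, -1.0]]
wrist_force: [-0.1, -0.8, -1.5]
opening: 0.429
finger_force: 40.2
clock: 15.48
eef_pos: [0.4781, 0.0838, 0.1451]
tcp_rot: [[0.029, 1.0, 0.004], [1.0, -0.029, 0.0], [0.001, 0.004, -1.0]]
wrist_force: [0.7, 0.4, 1.2]
opening: 0.995
finger_force: 0.0
(array([-100. ,  165.9,    3.8]), array([ 0.2, -0. , -1.2])) (array([-100.1,  165.4,  103.8]), array([ 0.2, -0. , -1.2]))
```

View pics/s7.png

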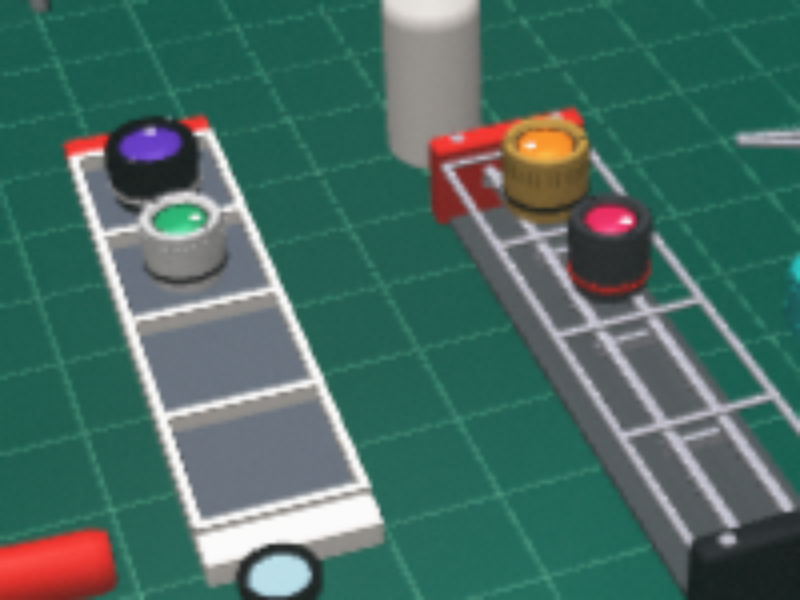

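Silver stands upright in its compartment (crop 183,240). Grey is next.

```bash
python3 -m pendant '[[1,-0.015,0.025,0,0,0,-0.3],[1,-0.04,0.066,0,0,0,-0.6],[1,-0.068,0.112,0,0,0,-1],[1,-0.088,0.145,0,0,0,-1.2],[1,-0.098,0.161,0.005,0,0,-1.2],[1,-0.1,0.1655,0.02,0,0,-1.2],[1,-0.1,0.1655,0.05,0,0,-1.2],[1,-0.1,0.1655,0.08,0,0,-1.2],[1,-0.1,0.1655,0.095,0,0,-1.2],[1,-0.1,0.1655,0.1,0,0,-1.2],[1,-0.1,0.1655,0.1,0,0,-1.2]]'; python3 -c "
from h import *
print(delta([.641,-.021,.041],89.5))
t=arm.snapshot('side'); cv2.imwrite('pics/s8.png',cv2.resize(t['color'][150:270,270:430,::-1],None,fx=4,fy=4))"
```

```text
clock: 16.9
eef_pos: [0.6398, -0.0209, 0.0427]
tcp_rot: [[0.008, 1.0, 0.001], [1.0, -0.008, -0.0], [-0.0, 0.001, -1.0]]
wrist_force: [0.0, -0.3, 0.2]
opening: 0.996
finger_force: 0.0
(array([-0.1,  1.2,  1.7]), array([0., 0., 0.]))
```

View pics/s8.png

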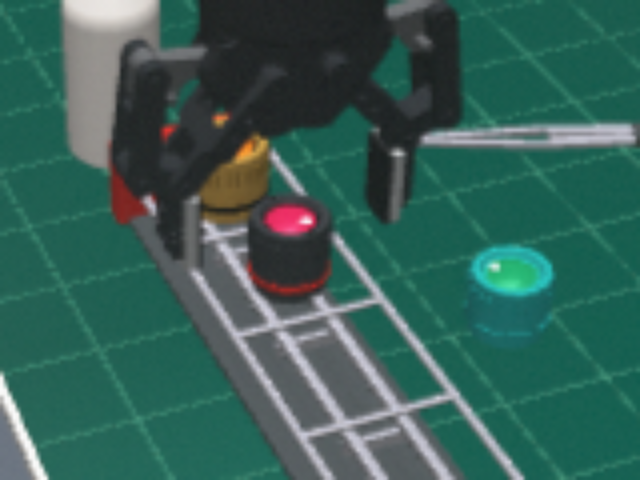

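Grey sits centred between the tips (crop 290,240), so I grip and lift it.

```bash
python3 -m pendant '[[0.8,0.001,0.001,0.002,0,0,0],[0.5,0.001,0.001,0.002,0,0,0],[0.2,0.001,0.001,0.002,0,0,0],[0.15,0.001,0.001,0.002,0,0,0],[0.15,0.001,0.001,0.002,0,0,0],[0.15,0.001,0.001,0.002,0,0,0]]' 40; python3 -m pendant '[[0.15,0,0,-0.01,0,0,0],[0.15,0,0,-0.03,0,0,0],[0.15,0,0,-0.055,0,0,0],[0.15,0,0,-0.065,0,0,0],[0.15,0,0,-0.065,0,0,0]]'; python3 -c "
from h import *
print(delta([.4758,.0150,.05],88.3))"
```

```text
clock: 17.7
eef_pos: [0.6409, -0.0201, 0.0408]
tcp_rot: [[0.008, 1.0, 0.001], [1.0, -0.008, -0.0], [-0.0, 0.001, -1.0]]
wrist_force: [-0.4, 0.3, 5.8]
opening: 0.406
finger_force: 39.8
clock: 18.32
eef_pos: [0.6409, -0.0201, 0.1061]
tcp_rot: [[0.008, 1.0, 0.001], [1.0, -0.008, -0.0], [-0.0, 0.001, -1.0]]
wrist_force: [-0.2, 0.9, -1.3]
opening: 0.405
finger_force: 40.0
(array([  33.8, -165.5,   55.9]), array([0.1, 0. , 1.2]))
```

```bash
python3 -m pendant '[[0.15,0.003,-0.015,0,0,0,0],[0.15,0.01,-0.045,0,0,0,0.3],[0.15,0.017,-0.08,0,0,0,0.6],[0.15,0.024,-0.115,0,0,0,0.9],[0.15,0.03,-0.145,0,0,0,1.2],[0.15,0.033,-0.16,0.015,0,0,1.2],[0.15,0.034,-0.1655,0.035,0,0,1.2],[0.15,0.034,-0.1655,0.05,0,0,1.2],[0.15,0.034,-0.1655,0.06,0,0,1.2],[0.15,0.034,-0.1655,0.06,0,0,1.2],[0.15,0.034,-0.1655,0.06,0,0,1.2]]'; python3 -c "
from h import *
print(delta([.4758,.0150,.0188],88.3))"
```

```text
clock: 19.7
eef_pos: [0.4758, 0.0152, 0.0456]
tcp_rot: [[0.029, 1.0, 0.001], [1.0, -0.029, -0.0], [-0.0, 0.001, -1.0]]
wrist_force: [0.1, -0.1, -1.2]
opening: 0.409
finger_force: 40.1
(array([-0.2, -0. , 26.8]), array([0., 0., 0.]))
```

```bash
python3 -m pendant '[[0.15,0,0,0.01,0,0,0],[0.15,0,0,0.018,0,0,0],[0.15,0,0,0.023,0,0,0],[0.15,0,0,0.0255,0,0,0],[0.15,0,0,0.027,0,0,0],[0.15,0,0,0.027,0,0,0]]';  python3 -m pendant '[[0.5,0,0,0,0,0,0],[0.8,0,0,-0.001,0,0,0],[1,0,0,-0.001,0,0,0],[1,0,0,-0.02,0,0,0],[1,0,0,-0.06,0,0,0],[1,0,0,-0.11,0,0,0],[1,0,0,-0.125,0,0,0]]';  python3 -c "
from h import *
print(delta([.642,.047,.145],89.5),delta([.642,.047,.042],89.5))
t=arm.snapshot('side'); cv2.imwrite('pics/s9.png',cv2.resize(t['color'][110:300,190:430,::-1],None,fx=3.1,fy=3.1))"
```

```text
clock: 20.45
eef_pos: [0.4754, 0.0153, 0.0187]
tcp_rot: [[0.029, 1.0, -0.0], [1.0, -0.029, -0.0], [-0.0, -0.0, -1.0]]
wrist_force: [-3.9, -0.1, 7.5]
opening: 0.41
finger_force: 40.9
clock: 21.32
eef_pos: [0.4764, 0.0153, 0.146]
tcp_rot: [[0.029, 1.0, 0.004], [1.0, -0.029, -0.0], [-0.0, 0.004, -1.0]]
wrist_force: [-0.3, -0.0, -0.9]
opening: 1.006
finger_force: 0.0
(array([ 36.6, 164.6,   1.7]), array([ 0.2,  0. , -1.2])) (array([ 36.6, 164.1, 104.7]), array([ 0.2,  0. , -1.2]))
```

View pics/s9.png

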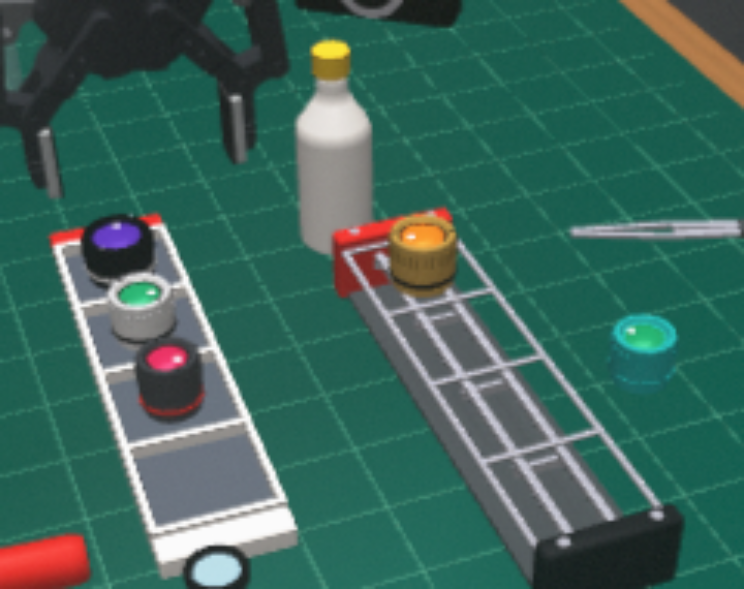

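Grey stands upright in the third compartment (crop 170,378). Only brass remains, with the bottle close by, so I check the clearance first.

```bash
python3 - <<'E'
from h import *
t=arm.snapshot('top');s=arm.snapshot('side')
print("cap",meet([pray(t,(155+62/2.16,125+170/2.16)),pray(s,(190+331/3.1,110+48/3.1))]).round(3))
print("brass",meet([pray(t,(253.7,199.5)),pray(s,(326.4,185.3))]).round(4))
E
```

```text
cap [0.624 0.151 0.132]
brass [0.6426 0.0487 0.0575]
```

```bash
python3 -m pendant '[[1,0.004,0.02,0,0,0,-0.3],[1,0.014,0.06,0,0,0,-0.6],[1,0.024,0.105,0,0,0,-1],[1,0.032,0.142,0,0,0,-1.2],[1,0.036,0.16,0.005,0,0,-1.2],[1,0.0365,0.1645,0.02,0,0,-1.2],[1,0.0365,0.1645,0.05,0,0,-1.2],[1,0.0365,0.1645,0.08,0,0,-1.2],[1,0.0365,0.1645,0.095,0,0,-1.2],[1,0.0365,0.1645,0.1,0,0,-1.2],[1,0.0365,0.1645,0.1,0,0,-1.2]]'; python3 -c "
from h import *
print(delta([.642,.047,.041],89.5))
t=arm.snapshot('side'); cv2.imwrite('pics/s10.png',cv2.resize(t['color'][120:240,250:410,::-1],None,fx=4,fy=4))"
```

```text
clock: 22.85
eef_pos: [0.6411, 0.0469, 0.0436]
tcp_rot: [[0.008, 1.0, 0.0], [1.0, -0.008, -0.0], [-0.0, 0.0, -1.0]]
wrist_force: [-0.3, 0.8, -0.2]
opening: 0.998
finger_force: 0.0
(array([0.1, 0.9, 2.6]), array([0., 0., 0.]))
```

View pics/s10.png

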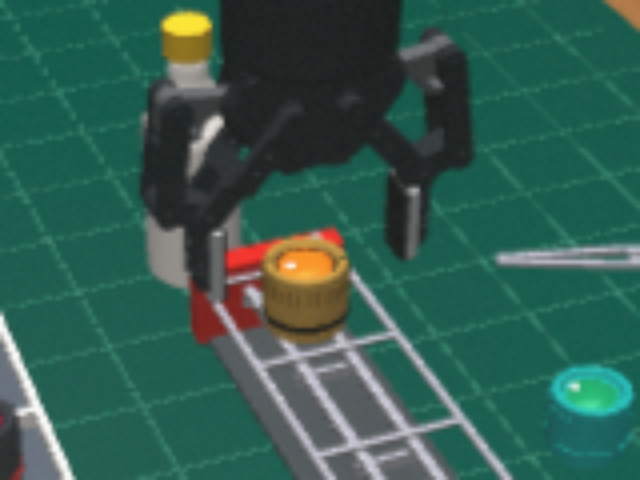

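Brass is between the tips (crop 306,285) and the gripper clears the bottle. I grip and lift.

```bash
python3 -m pendant '[[0.8,-0.001,0.001,0.003,0,0,0],[0.5,-0.001,0.001,0.003,0,0,0],[0.2,-0.001,0.001,0.003,0,0,0],[0.15,-0.001,0.001,0.003,0,0,0],[0.15,-0.001,0.001,0.003,0,0,0],[0.15,-0.001,0.001,0.003,0,0,0]]' 40; python3 -m pendant '[[0.15,0,0,-0.01,0,0,0],[0.15,0,0,-0.03,0,0,0],[0.15,0,0,-0.055,0,0,0],[0.15,0,0,-0.065,0,0,0],[0.15,0,0,-0.065,0,0,0]]'; python3 -c "
from h import *
print(delta([.4737,-.0537,.05],88.3))"
```

```text
clock: 23.65
eef_pos: [0.6421, 0.046, 0.0407]
tcp_rot: [[0.008, 1.0, 0.001], [1.0, -0.008, 0.0], [0.0, 0.001, -1.0]]
wrist_force: [-2.2, 0.5, 5.4]
opening: 0.449
finger_force: 40.5
clock: 24.28
eef_pos: [0.6422, 0.046, 0.1061]
tcp_rot: [[0.008, 1.0, 0.001], [1.0, -0.008, 0.0], [0.0, 0.001, -1.0]]
wrist_force: [0.5, -0.6, -2.3]
opening: 0.456
finger_force: 40.4
(array([-101.1, -167.7,   55.9]), array([ 0.1, -0. ,  1.2]))
```

```bash
python3 -m pendant '[[0.15,-0.009,-0.015,0,0,0,0],[0.15,-0.027,-0.045,0,0,0,0.3],[0.15,-0.05,-0.083,0,0,0,0.6],[0.15,-0.073,-0.121,0,0,0,0.9],[0.15,-0.089,-0.148,0,0,0,1.2],[0.15,-0.098,-0.163,0,0,0,1.2],[0.15,-0.101,-0.1675,0.015,0,0,1.2],[0.15,-0.101,-0.1675,0.035,0,0,1.2],[0.15,-0.101,-0.1675,0.05,0,0,1.2],[0.15,-0.101,-0.1675,0.06,0,0,1.2],[0.15,-0.101,-0.1675,0.06,0,0,1.2]]'; python3 -c "
from h import *
print(delta([.4737,-.0537,.0187],88.3))"
```

```text
clock: 25.65
eef_pos: [0.4734, -0.0535, 0.0445]
tcp_rot: [[0.029, 1.0, -0.001], [1.0, -0.029, 0.0], [0.0, -0.001, -1.0]]
wrist_force: [-0.5, -0.6, -1.3]
opening: 0.453
finger_force: 40.6
(array([-0.2,  0.4, 25.8]), array([-0.1, -0. ,  0. ]))
```

```bash
python3 -m pendant '[[0.15,0,0,0.01,0,0,0],[0.15,0,0,0.018,0,0,0],[0.15,0,0,0.0225,0,0,0],[0.15,0,0,0.025,0,0,0],[0.15,0,0,0.0262,0,0,0],[0.15,0,0,0.0262,0,0,0]]';  python3 -m pendant '[[0.5,0,0,0,0,0,0],[0.8,0,0,-0.001,0,0,0],[1,0,0,-0.001,0,0,0],[1,0,0,-0.02,0,0,0],[1,0,0,-0.06,0,0,0],[1,0,0,-0.11,0,0,0],[1,0,0,-0.15,0,0,0],[1,0,0,-0.15,0,0,0],[1,0,0,-0.15,0,0,0]]';  python3 -c "
from h import *
t=arm.snapshot('side'); cv2.imwrite('pics/s11.png',cv2.resize(t['color'][110:340,190:450,::-1],None,fx=2.6,fy=2.6))"
```

```text
clock: 26.4
eef_pos: [0.4737, -0.0537, 0.0191]
tcp_rot: [[0.029, 1.0, 0.0], [1.0, -0.029, 0.0], [0.0, 0.0, -1.0]]
wrist_force: [0.7, -0.4, -1.2]
opening: 0.454
finger_force: 40.6
clock: 27.52
eef_pos: [0.4733, -0.0536, 0.1684]
tcp_rot: [[0.029, 1.0, -0.001], [1.0, -0.029, 0.0], [0.0, -0.001, -1.0]]
wrist_force: [1.7, 0.1, -1.1]
opening: 0.998
finger_force: 0.0
```

View pics/s11.png

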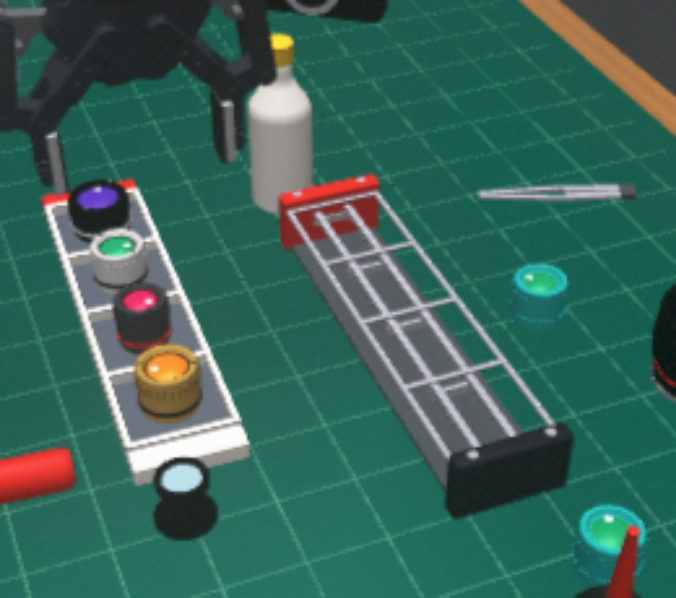

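The row from the tray's red end is black (98,207), silver (118,257), grey (142,315) and brass (168,380). All four stand upright in their own compartments, and the bottle, loupe and blower are where they were. I hand the job in.

```bash
python3 -c "
from rig import arm
print(arm.close_job())"
```

```text
the job is handed in; nothing more can be done
None
```

All four lens groups are upright in the tray in reverse order (black, silver, grey, brass from the red end), the bottle, blower and loupe were left alone, and the job was handed in at about 27.5 s; no verdict came back.

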